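Take the brass stub off the welding turntable

ROBOT

A 6-joint arm with a two-finger parallel gripper is mounted at the origin on the work surface. World frame = base frame: x ahead of the robot, y to its left, z up, the work surface at z = 0. Lengths are in m, angles in degrees, forces in N, time in s.
With the tool pointing down it reaches from about 0.4 to 0.825 m from the base axis. Payload 7 kg.
Tool frame: the origin (TCP) lies midway between the tips of the shut fingers; the grasp point (between the pads) lies 19 mm behind it; z points along the fingers, x is the direction in which the jaws open and shut, and the axes are right-handed (so a half turn about z gives the same grasp; the last joint's range is limited). The gripper opens to 88 mm and grips with 3 to 60 N. Pads are 19 mm wide; open, the fingers measure 130 mm over their backs; the gripper's body (78 mm by 193 mm) begins 47 mm behind the grasp point.
Start: joints at [87.84, 20.546, 0.682, 0, -70.136, -16.507], TCP at [0.216, 0.639, 0.227] pointing down, gripper open.
Joint ranges: [-176.03, 176.03], [-82.01, 121.73], [-58.28, 71.71], [-173.87, 95.51], [-174.79, -0.11], [-173.66, 173.66]. Speed limits (degrees/s): [136.94, 136.94, 172.46, 180, 180, 180].

INTERFACE

Orientations are given as [roll, pitch, yaw] about the fixed x, y, z axes, in that order (R = Rz(yaw) Ry(pitch) Rx(roll)).
In Python, from plant import * gives the robot as it stands. The module is installed in compiled form; this text tells all that it offers.
- The arm moves only by the shell command python3 -m pendant 'ROWS' [OPENING]. ROWS is JSON, a list that holds one entry, the list of rows, each a list of 6 numbers: the shift along the world's x, y, z in mm, then the turn, a rotation vector about the world's x, y, z in degrees. A call has 1 to 10 rows; each row is the pose to reach, as a shift and turn from the pose commanded when the call began; what a row does not reach only later rows make up. A row lasts 1/8 s, in which the tool goes at most 62.5 mm and 10.7 degrees, less where a joint would pass 70% of its speed; a pose out of reach is approached as far as the arm can. A call with a gripper value outside its range is refused whole. OPENING is the closure, from -1 (fully open) to 1 (shut), set as the call begins (- or left out, the last holds). The fingers move at their own pace and stop on an object; the grip force is fixed at half the most. Time passes only in rows, so rows that repeat a pose let the fingers close. It gives the time, the measured TCP pose, the force and the opening at its end, in the units of the state.
- get_obs(): the state, without advancing time (a new reading comes with each control period).
- snapshot(name): name is "scene" or "top" or "wrist"; returns a dict with "pixels" (480x640x3 uint8, red, green, blue), "depth" (480x640 float32, m along the optical axis (not along the pixel's ray), 0 where there is no reading), "fx", "fy", "cx", "cy" (pixels), "pose" (4x4, takes a point from camera to world coordinates); the wrist camera has in their place "tool_from_camera" (4x4, takes a point from camera to tool coordinates, whose origin is the TCP and whose axes are the tool frame's). Camera axes: x right, y down, z forward; pixel columns grow to the right and rows downward; lengths in m; the calibration is good to about 2 mm. A picture is of the moment at which its call begins: read the wrist's pose just before it.
- close_job(): hands the job in, once; it reports no verdict.
The state is a dict: "clock": time; "joint_pos": joint angles; "qvel": joint speeds; "tau": joint torques, N m; "tool_pos": TCP position; "orientation": TCP orientation; "force": force on the tool from outside, world axes, zero at the start; "moment": the same for the moment, N m; "opening": finger opening in m.
Only numpy, scipy, OpenCV 4.12 (cv2) and the standard library are available. Lean on these libraries where they do the work, as an engineer would, in place of code of your own. Each camera call takes 0.05 s, during which the arm holds its last target. There are 200 camera calls.

TASK

Three flanged pipe stubs stand on the freely spinning welding turntable, and one of them is brass, which does not belong in this steel job. Lift the brass stub off and set it down gently, standing upright on its flange, in the shallow red tray; lower it onto the tray's floor before letting go, and leave the two steel stubs standing on the turntable.

Things in the scene. Friction and masses are not known exactly. Their poses are not given: they have to be found in the camera images.
- brass_stub: The brass (yellow metal) stub: an upright tube, outer diameter 40 mm, open at the top, on a round flange 54 mm across and 10 mm thick; 62 mm high overall, about 0.42 kg. Origin: centre of the flange's underside; z up along the tube. It stands loose on the turntable, 85 mm from its centre. Grip the tube above the flange, fingers either side, in any direction.
- steel_stub_a: A bright steel stub of the same shape and size, standing on the turntable about 147 mm (centre to centre) from the brass one. Origin: centre of the flange's underside; z up.
- steel_stub_b: A dark grey steel stub of the same shape and size, about 147 mm from each of the others. Origin: centre of the flange's underside; z up. The turntable under all three: a grey disc 280 mm across with dark radial slots, top 64 mm above the bench, on a low blue foot; a passive bearing that turns almost without friction when anything on it is pushed sideways.
- tray: The shallow red tray fixed to the bench: 150 mm (its x) by 130 mm (its y) outside, walls 5 mm thick and 20 mm high, flat floor whose top is 5 mm above the bench, empty. Origin: centre of its underside; z up.
There are look-alikes about, which are no part of the job. Several things have the shape of the brass_stub; the one meant has the colours described above.

How it is judged:
By the outcome, as a careful person would: the job done as asked, in the order asked, and still so for the second after the job is handed in, with the robot touching nothing.
It also fails if it takes over 35 s, if anything falls off the work surface, if the arm or the gripper's body presses on something with over 40 N, if the wrist force passes 120 N, or if a joint passes its speed limit or range.

## Working session

There is one attempt and no reset: what is moved stays moved. The work goes in short steps, Python scripts to look and compute and a shell command to move; the robot and the scene stay as the last step left them, time stands still between calls to the robot, and variables do not carry over. Pictures are saved under pics/ and viewed, about 8 in all and at most 12, crops included, and the job is handed in when it is done.

```bash
mkdir -p pics
cat > h.py <<'E'
from plant import *
import numpy as np, cv2
def shot(n,f):
    o=get_obs(); s=snapshot(n); cv2.imwrite('pics/'+f,s['pixels'][:,:,::-1]); np.savez('pics/'+f+'.npz',**s); return o,s
def world(s,T,u,v,z):
    d=T[:3,:3]@np.array([(u-s['cx'])/s['fx'],(v-s['cy'])/s['fy'],1]); c=T[:3,3]
    return c+d*(z-c[2])/d[2]
def cloud(s,T):
    v,u=np.mgrid[:480,:640]; d=s['depth']
    p=np.stack([(u-s['cx'])/s['fx']*d,(v-s['cy'])/s['fy']*d,d],-1)
    return p@T[:3,:3].T+T[:3,3]
E
python3 - <<'E'
from h import *
o,s=shot('top','top1.png'); o2,s2=shot('scene','scene1.png')
print(o); print(s['pose'],s['fx'])
cv2.imwrite('pics/both.png',cv2.resize(np.vstack([s['pixels'],s2['pixels']])[:,:,::-1],None,fx=.6,fy=.6))
E
```

```text
{'clock': 0.0, 'joint_pos': array([ 8.78385689e+01,  2.05928432e+01,  6.34517798e-01, -2.02999662e-02,
       -7.01348536e+01, -1.65048897e+01]), 'qvel': array([ 0.00174996, -0.07377855,  0.02374845,  0.09518548,  0.00859146,
       -0.05524979]), 'tau': array([ 4.12254713e-04, -5.82725966e+01,  2.93059534e+01,  6.99706256e+00,
        6.86616695e-03, -1.69444907e-04]), 'tool_pos': array([0.21592865, 0.63902719, 0.22561187]), 'orientation': array([-1.79991822e+02, -9.47614933e-02, -1.08673241e+02]), 'force': array([ 0.15224336, -0.27243043,  0.32898861]), 'moment': array([-0.00823659,  0.051436  ,  0.03141584]), 'opening': 0.08760199421706753}
[[-0.01912662 -0.99633414  0.08338136  0.47196498]
 [-0.99930111  0.02172905  0.03041617 -0.03011239]
 [-0.03211647 -0.08274133 -0.99605341  0.77485271]
 [ 0.          0.          0.          1.        ]] 441.7235427237704
```

View pics/top1.png

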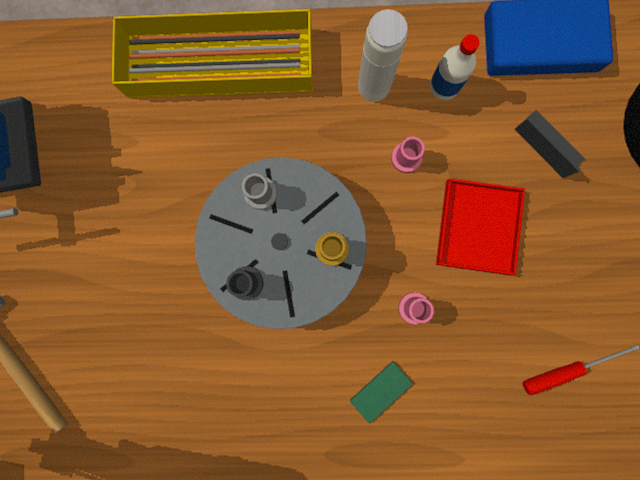

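View pics/scene1.png

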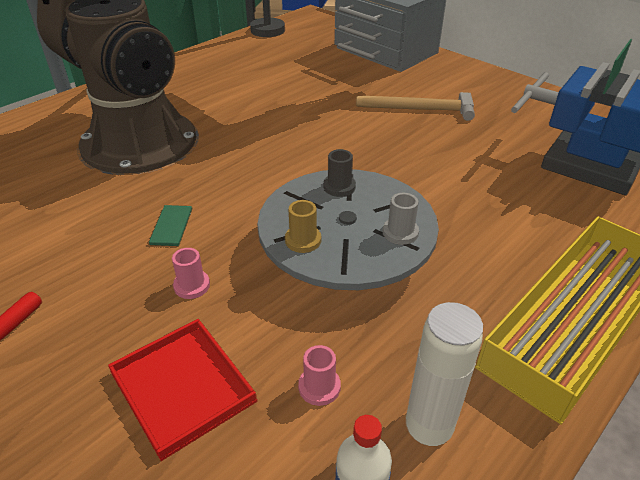

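The top view shows the turntable at about (281,242), brass at (332,248), steel at (258,190) and (243,284). The tray is at (482,227), with pink look-alikes at (408,154) and (417,308), and a tall bottle at (385,45). The scene view agrees. Next I'll measure positions.

Run:
```python
from h import *
def top(s):
    T=s['pose']; P=cloud(s,T); hsv=cv2.cvtColor(s['pixels'],cv2.COLOR_RGB2HSV); h,S,V=cv2.split(hsv)
    vv,uu=np.mgrid[:480,:640]
    m=(abs(uu-332)<30)&(abs(vv-248)<30)&(h>17)&(h<32)&(S>120)
    q=P[m&(P[...,2]>.115)]; print('brass rim n',len(q),'z',np.median(q[:,2]))
    c,r=cv2.minEnclosingCircle(q[:,:2].astype(np.float32)); print('brass depth',c,r)
    mm=(m*255).astype(np.uint8); 
    # colour: rim = top; flange/rim extents cast
    vs,us=np.nonzero(m&(P[...,2]>.115)); (c2,r2)=cv2.minEnclosingCircle(np.c_[us,vs].astype(np.float32)); print('ray',c2,r2,world(s,T,*c2,.126))
    m=(abs(uu-281)<100)&(abs(vv-242)<100)&(abs(P[...,2]-.064)<.006)
    q=P[m]; c,r=cv2.minEnclosingCircle(q[:,:2].astype(np.float32)); print('table',c,r,np.median(q[:,2]))
    m=((h<6)|(h>174))&(S>180)&(abs(uu-482)<60)&(abs(vv-227)<60)
    q=P[m]; w=q[q[:,2]>.014]; print('tray',cv2.minAreaRect(w[:,:2].astype(np.float32)),np.percentile(q[:,2],[10,50,95,99]))
    for n,a,b in [('steelA',258,190),('steelB',243,284),('pink1',408,154),('pink2',417,308),('bottle',385,45)]:
        w=55 if n=='bottle' else 32
        q=P[(abs(uu-a)<w)&(abs(vv-b)<w)]; zt=np.percentile(q[:,2],99.5); q=q[q[:,2]>zt-.008]; print(n,q.mean(0),zt,cv2.minEnclosingCircle(q[:,:2].astype(np.float32)))
o,s=shot('top','top2.png'); top(s)
```

```text
brass rim n 268 z 0.12696297956533426
brass depth (0.5045717358589172, -0.03739161789417267) 0.03350940719246864
ray (331.8783874511719, 245.8783721923828) 13.77148723602295 [ 0.51837488 -0.03819003  0.126     ]
table (0.5328471064567566, 0.04608367010951042) 0.14006012678146362 0.06519296156209048
tray ((0.5544762015342712, -0.19897538423538208), (0.1649828553199768, 0.3377452790737152), 0.0067203533835709095) [0.00504466 0.00696596 0.02172063 0.02333289]
steelA [0.6031274  0.06918906 0.16473634] 0.12937930841509976 ((0.5507686734199524, 0.027633482590317726), 0.0977964922785759)
steelB [0.4671088  0.09138202 0.1669796 ] 0.1294970222960665 ((0.4672396779060364, 0.04452213644981384), 0.07488396018743515)
pink1 [ 0.66666244 -0.16337105  0.1114773 ] 0.06567550812741343 ((0.5853538513183594, -0.10624178498983383), 0.13667495548725128)
pink2 [ 0.42142118 -0.16790576  0.1077576 ] 0.06581256521919632 ((0.4432308077812195, -0.11337852478027344), 0.08818463981151581)
bottle [ 0.80067108 -0.11674265  0.21216098] 0.1935875889365085 ((0.6562929153442383, -0.07834739983081818), 0.19063450396060944)
```

```bash
python3 -m pendant '[[[12,-27,5,0,0,1],[37,-83,10,0,0,2],[62,-139,10,0,0,3],[87,-195,10,0,0,4],[112,-251,10,0,0,5],[137,-307,10,0,0,6],[162,-363,10,0,0,7],[187,-419,10,0,0,8],[212,-475,10,0,0,9],[237,-531,10,0,0,9]]]' -1 && python3 -m pendant '[[[25,-56,0,0,0,0],[48,-108,0,0,0,0],[65,-146,0,0,0,0],[65,-146,0,0,0,0],[65,-146,0,0,0,0]]]'
python3 - <<'E'
from h import *
from scipy.spatial.transform import Rotation as R
s=dict(np.load('pics/top2.png.npz')); T=s['pose']; P=cloud(s,T); ok=s['depth']>0
h,S,V=cv2.split(cv2.cvtColor(s['pixels'],cv2.COLOR_RGB2HSV)); vv,uu=np.mgrid[:480,:640]
m=((h<6)|(h>174))&(S>180)&(abs(uu-482)<60)&(abs(vv-227)<60)&ok&(P[...,2]<.03)
c=max(cv2.findContours((m*255).astype(np.uint8),0,2)[0],key=cv2.contourArea)[:,0]
q=np.array([world(s,T,u,v,.02)[:2] for u,v in c]); print('tray',cv2.minAreaRect(q.astype(np.float32)))
for n,a,b in [('A',258,190),('B',243,284),('pink1',408,154),('pink2',417,308)]:
    zt=.126 if n in'AB' else .062
    q=P[(abs(uu-a)<28)&(abs(vv-b)<28)&ok&(abs(P[...,2]-zt)<.005)]; print(n,cv2.minEnclosingCircle(q[:,:2].astype(np.float32)))
q=P[ok&(abs(uu-385)<30)&(abs(vv-45)<60)]; print('bottle z',q[:,2].max())
o,s=shot('wrist','w1.png'); print(o['clock'],o['tool_pos'],o['orientation'],o['force'])
W=np.eye(4);W[:3,:3]=R.from_euler('xyz',o['orientation'],degrees=True).as_matrix();W[:3,3]=o['tool_pos'];T=W@s['tool_from_camera'];P=cloud(s,T);ok=s['depth']>0
h,S,V=cv2.split(cv2.cvtColor(s['pixels'],cv2.COLOR_RGB2HSV))
m=(h>17)&(h<32)&(S>120)&ok&(abs(P[...,2]-.126)<.005)&(np.hypot(P[...,0]-.518,P[...,1]+.038)<.05)
q=P[m]; print(len(q),q[:,2].mean(),cv2.minEnclosingCircle(q[:,:2].astype(np.float32))); np.save('pics/T.npy',T)
E
```

```text
clock: 1.4
tool_pos: [0.4534, 0.1066, 0.2368]
orientation: [-180.0, 0.0, -99.6]
force: [1.4, 1.1, -0.3]
opening: 0.0879
clock: 2.02
tool_pos: [0.5177, -0.0376, 0.2362]
orientation: [180.0, -0.0, -99.7]
force: [-0.0, 0.7, 0.3]
opening: 0.0875
tray ((0.5546083450317383, -0.2923831641674042), (0.1333875209093094, 0.14989852905273438), 80.6308822631836)
A ((0.6117932796478271, 0.07616142928600311), 0.020126476883888245)
B ((0.4668574035167694, 0.09960097819566727), 0.020132122561335564)
pink1 ((0.6812718510627747, -0.1733093410730362), 0.020148588344454765)
pink2 ((0.41815558075904846, -0.17749936878681183), 0.02016512304544449)
bottle z 0.19463477970535814
2.025 [ 0.51771308 -0.03758392  0.23624915] [ 1.79962286e+02 -3.65880242e-03 -9.97205882e+01] [-0.0184901   0.7301776   0.30431913]
846 0.12597967936886698 ((0.5206409692764282, -0.03678736090660095), 0.019879931584000587)
```

View pics/w1.png

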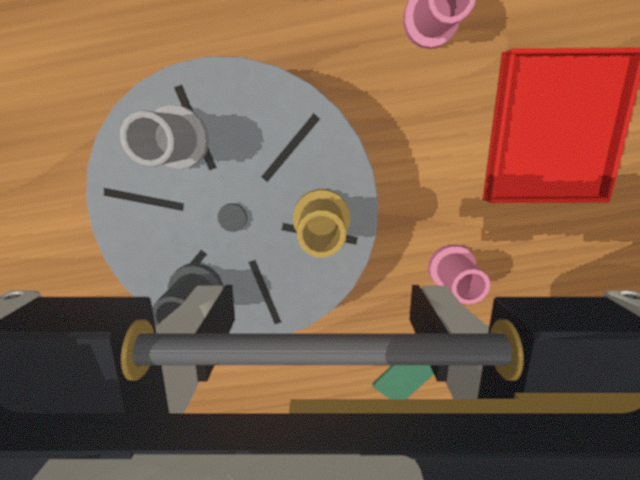

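Wrist view: brass rim at (322,235), lying between the fingers; tray at upper right. Three estimates agree on (0.519–0.5205, −0.037). The jaws lie radially to the turntable, so closing gives no spin. I'll go down partway and check from near.

```bash
python3 -m pendant '[[[1,0,-20,0,0,0],[2,0,-55,0,0,0],[2,0,-85,0,0,0],[2,0,-95,0,0,0],[2,0,-95,0,0,0],[2,0,-95,0,0,0]]]'
cat > wm.py <<'E'
from h import *
from scipy.spatial.transform import Rotation as R
import sys
o,s=shot('wrist',sys.argv[1]); print(o['clock'],o['tool_pos'],o['orientation'],o['force'])
W=np.eye(4);W[:3,:3]=R.from_euler('xyz',o['orientation'],degrees=True).as_matrix();W[:3,3]=o['tool_pos'];T=W@s['tool_from_camera'];P=cloud(s,T);ok=s['depth']>0
h,S,V=cv2.split(cv2.cvtColor(s['pixels'],cv2.COLOR_RGB2HSV))
zt=float(sys.argv[2])
m=(h>17)&(h<32)&(S>120)&ok&(abs(P[...,2]-zt)<.005)&(np.hypot(P[...,0]-o['tool_pos'][0],P[...,1]-o['tool_pos'][1])<.06)
q=P[m]; print(len(q)); print(q[:,2].mean(),cv2.minEnclosingCircle(q[:,:2].astype(np.float32)))
E
python3 wm.py w2.png .126
```

```text
clock: 2.82
tool_pos: [0.5209, -0.0371, 0.1429]
orientation: [-179.9, 0.0, -99.6]
force: [0.9, -0.1, -0.5]
opening: 0.0873
2.825 [ 0.52089467 -0.03707438  0.14288433] [-1.79886444e+02  3.44703300e-02 -9.96157395e+01] [ 0.86581397 -0.05473342 -0.52338306]
1868
0.12575774310571786 ((0.5206360816955566, -0.03650572523474693), 0.019724488258361816)
```

View pics/w2.png

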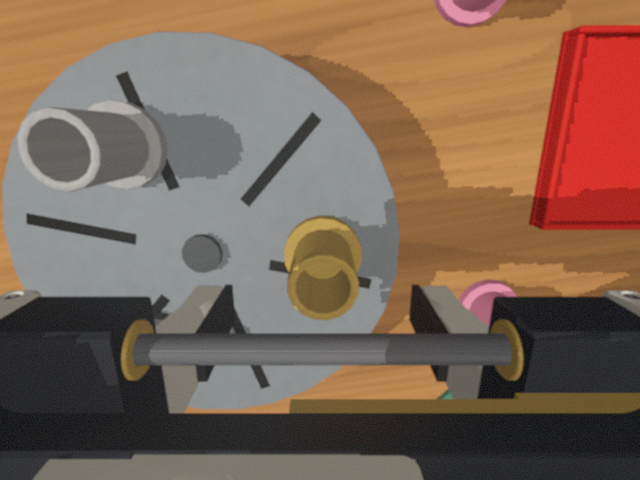

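The brass rim at (322,285) is centred to within 1 mm. I'll descend and close.

```bash
python3 -m pendant '[[[0,0,-15,0,0,0],[0,0,-35,0,0,0],[0,0,-50,0,0,0],[0,0,-56,0,0,0],[0,0,-56,0,0,0],[0,0,-56,0,0,0]]]' && python3 -m pendant '[[[0,0,0,0,0,0],[0,0,0,0,0,0],[0,0,0,0,0,0],[0,0,0,0,0,0],[0,0,0,0,0,0],[0,0,0,0,0,0],[0,0,0,0,0,0],[0,0,0,0,0,0]]]' 1
```

```text
clock: 3.62
tool_pos: [0.5205, -0.0375, 0.086]
orientation: [-180.0, 0.0, -99.7]
force: [-0.6, -0.7, 0.6]
opening: 0.0881
clock: 4.62
tool_pos: [0.5201, -0.0375, 0.0856]
orientation: [-180.0, 0.0, -99.7]
force: [0.9, 0.9, 0.3]
opening: 0.0399
```

```bash
python3 -m pendant '[[[0,0,3,0,0,0],[0,0,10,0,0,0],[0,0,25,0,0,0],[0,0,45,0,0,0],[0,0,70,0,0,0],[0,0,90,0,0,0],[0,0,100,0,0,0],[0,0,100,0,0,0]]]' && python3 -m pendant '[[[2,-12,0,0,0,0],[6,-45,0,0,0,0],[11,-85,0,0,0,0],[17,-125,0,0,0,0],[23,-165,0,0,0,0],[28,-205,0,0,0,0],[32,-235,0,0,0,0],[34,-250,0,0,0,0],[34,-255,0,0,0,0],[34,-255,0,0,0,0]]]'
python3 wm.py w3.png .227
python3 - <<'E'
from h import *
shot('scene','s2.png')
s=dict(np.load('pics/w3.png.npz'))
E
```

```text
clock: 5.62
tool_pos: [0.5203, -0.0375, 0.1864]
orientation: [-179.9, 0.0, -99.7]
force: [-0.1, 0.0, -5.2]
opening: 0.0402
clock: 6.88
tool_pos: [0.5537, -0.2923, 0.1851]
orientation: [179.9, 0.0, -99.7]
force: [-0.6, 0.5, -4.7]
opening: 0.0404
6.875 [ 0.5537069  -0.29225152  0.18510254] [ 1.79948552e+02  1.34622283e-02 -9.96749724e+01] [-0.57605614  0.46939955 -4.7472434 ]
2781
0.22535965542785255 ((0.5540310144424438, -0.2910004258155823), 0.020443564280867577)
```

View pics/w3.png

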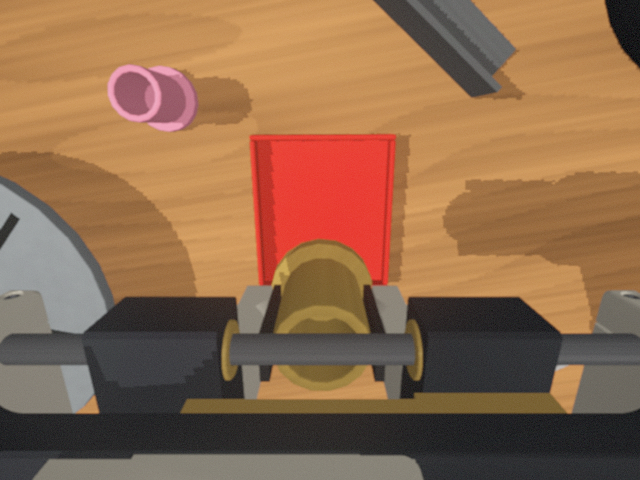

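View pics/s2.png

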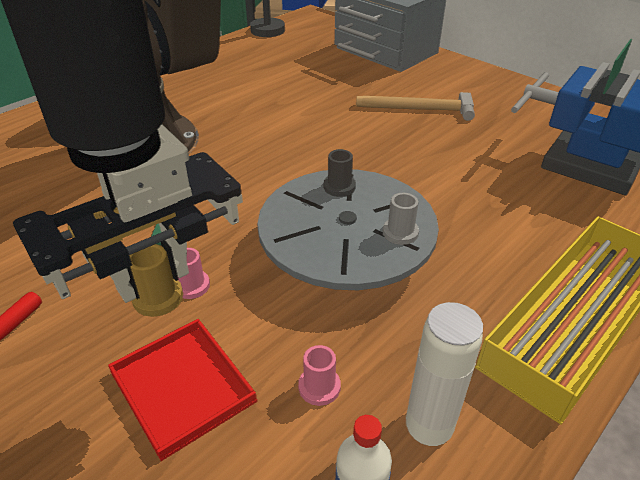

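The wrist view shows the stub held upright between the pads at (322,320), with the tray directly below (far wall at row 135, columns 250–396). In the scene view both steel stubs are still standing. I'll verify the tray position with the wrist rays and lower partway.

```bash
python3 -m pendant '[[[0,0,-20,0,0,0],[0,0,-55,0,0,0],[0,0,-95,0,0,0],[0,0,-120,0,0,0],[0,0,-125,0,0,0],[0,0,-125,0,0,0]]]'
python3 - <<'E'
from h import *
from scipy.spatial.transform import Rotation as R
s=dict(np.load('pics/w3.png.npz'))
W=np.eye(4);W[:3,:3]=R.from_euler('xyz',[179.95,.013,-99.675],degrees=True).as_matrix();W[:3,3]=[.5537,-.29225,.1851];T=W@s['tool_from_camera']
a=world(s,T,250,135,.02);b=world(s,T,396,135,.02);m=(a+b)/2;d=(b-a)[:2];L=np.linalg.norm(d);d/=L
n=np.array([d[1],-d[0]]); n=n if n[0]<0 else -n
print(L,a,b,'centre',m[:2]+n*.075)
E
```

```text
clock: 7.72
tool_pos: [0.5547, -0.2923, 0.0614]
orientation: [-180.0, -0.0, -99.6]
force: [-0.3, -0.6, -3.7]
opening: 0.0396
0.128580323286461 [ 0.6399728  -0.24201161  0.02      ] [ 0.6183471 -0.3687603  0.02     ] centre [ 0.55522834 -0.29277184]
```

The tray centre agrees to within 1 mm (0.5552, −0.2928). I'll lower slowly to contact, expecting it at TCP z ≈ 0.027.

```bash
python3 -m pendant '[[[0,0,-10,0,0,0],[0,0,-20,0,0,0],[0,0,-26,0,0,0],[0,0,-30,0,0,0],[0,0,-32,0,0,0],[0,0,-33,0,0,0],[0,0,-33,0,0,0]]]'
```

```text
clock: 8.6
tool_pos: [0.5542, -0.2926, 0.0277]
orientation: [-180.0, -0.0, -99.7]
force: [-0.6, -0.5, -4.5]
opening: 0.0403
```

```bash
python3 -m pendant '[[[0,0,-0.5,0,0,0],[0,0,-1,0,0,0],[0,0,-1,0,0,0]]]'; python3 -m pendant '[[[0,0,-0.5,0,0,0],[0,0,-1,0,0,0],[0,0,-1,0,0,0]]]'
```

```text
clock: 8.98
tool_pos: [0.5541, -0.2926, 0.0266]
orientation: [-180.0, -0.0, -99.7]
force: [0.4, 0.6, -4.7]
opening: 0.0399
clock: 9.35
tool_pos: [0.5542, -0.2926, 0.0266]
orientation: [-180.0, -0.0, -99.6]
force: [-3.2, 3.0, 5.5]
opening: 0.0397
```

Contact: the force went from −4.7 N to +5.5 N. The stub is on the floor, so I'll open partly, which keeps the fingers inside the walls, and retreat straight up.

```bash
python3 -m pendant '[[[0,0,0,0,0,0],[0,0,0,0,0,0],[0,0,0,0,0,0],[0,0,0,0,0,0],[0,0,0,0,0,0],[0,0,0,0,0,0]]]' -0.4 && python3 -m pendant '[[[0,0,5,0,0,0],[0,0,20,0,0,0],[0,0,45,0,0,0],[0,0,80,0,0,0],[0,0,120,0,0,0],[0,0,160,0,0,0],[0,0,180,0,0,0],[0,0,180,0,0,0]]]'
python3 wm.py w4.png .067
python3 - <<'E'
from h import *
shot('scene','s3.png')
E
```

```text
clock: 10.1
tool_pos: [0.554, -0.2925, 0.0255]
orientation: [180.0, -0.0, -99.7]
force: [-0.9, 0.5, 0.4]
opening: 0.0616
clock: 11.1
tool_pos: [0.5551, -0.2929, 0.2089]
orientation: [-179.7, -0.0, -99.7]
force: [-0.6, 0.1, 0.1]
opening: 0.0614
11.1 [ 0.55506839 -0.29288284  0.20889395] [-1.79707588e+02 -2.73234904e-02 -9.96549890e+01] [-0.59257312  0.07440877  0.09046223]
669
0.06711613316481344 ((0.5548824071884155, -0.2915148138999939), 0.019658345729112625)
```

View pics/s3.png

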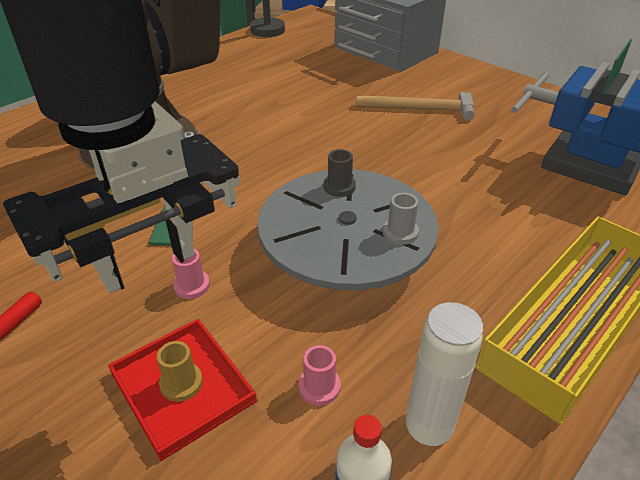

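The brass stub stands upright in the tray at (180,372), with its rim at z = 0.067 as expected. The steel stubs at (340,172) and (403,218) are still standing on the turntable.

```bash
python3 -c "
from plant import *
print(close_job())"
```

```text
the job is handed in; nothing more can be done
None
```

The brass stub is off the turntable and standing upright on its flange in the middle of the red tray. The job is handed in, at about 11 s of the 35 s allowed.

I gripped the tube with the jaws in line with the turntable's centre, so closing them wouldn't spin it. I lowered the stub until the wrist force showed it was on the tray floor (about 5 N), then let go and raised the gripper clear.

**Last checks:**
- **Brass stub:** its rim is at z = 0.067 m, which is right for standing on the tray floor. Its centre is about 1 mm from the tray's centre.
- **Steel stubs:** the final picture shows both still standing on the turntable.
- **Gripper:** it was clear of everything at TCP height 0.209 m, with almost no force on the wrist.

No check failed. The only disagreement was about 2 mm between the top and wrist cameras on where the brass stub stood, which is within their calibration.

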